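# Put the painted valve body away dust-tight

### The job

Put the finished valve body away before the next coat: lift it off the turntable, park it on the angled block and let go so that you can take it again by the barrel, then lay it in the cradle in the dust-tight case, flange towards the hinges. Swing the lid shut and turn the T-handle clockwise to its stop, so that the lid is drawn tight onto its gasket. Do not drop the valve body, and leave the other things on the table where they are.

Things in the scene. Friction and masses are not known exactly. Their poses are not given: they have to be found in the camera images.
- valve: the valve body, a green flanged turned casting, 140 mm tall, 0.3 kg; own z runs along its axis from foot to head, origin at the centre of its underside. Foot flange 56 mm across (0-8 mm from the foot), plain barrel 34 across (8-92), round collar 42 across (92-104), bare brass hexagon head 24 across flats (104-140), one pair of flats facing own +y and -y. Starts upright on the turntable
- valve_top (a point): centre of the end of the valve body's hexagon head, 140 mm from its foot along its axis
- turntable: low fixed spraying turntable, plywood disc 150 mm across, top 25 mm above the table; origin under its centre
- rest: the angled block: fixed hardwood wedge 109 x 80 mm, 93 high, with a 45 degree face. Origin on the table under its middle; own x points uphill (level), y across. On the face: two vee saddles 54 mm wide and, at the low end, a toe board 66 wide. The valve body lies foot down: flange on the toe board, barrel in both vees, axis rising 45 degrees towards own +x, head free
- rest_foot (a point): where the centre of the valve body's underside is when it lies in the angled block, touching the toe board. Up the slope from here the saddles stand at 20-30 and 70-80 mm, so the barrel is open to fingers from 30 to 70 mm. The face lies 32 mm below the part's axis; the toe board reaches 16 mm above the axis
- rest_top (a point): where the end of the head is when the valve body lies in the angled block
- case: the dust-tight case: grey steel enclosure fixed on its back, 300 x 200 mm, rim 80 mm high, black gasket on it up to 90 mm, opening 270 x 170. Origin under its middle; own x along the long side, y from hinges (-y side) to latch (+y side). In the -x half, a cradle of two black vees for one valve body lying level across the case, flange towards the hinges (it fits no other way)
- cradle_foot (a point): where the centre of the valve body's underside is when it lies in the cradle, axis 47 mm above the table. From here towards the latch side the saddles stand at 20-30 and 70-80 mm, so the barrel is free for fingers from 30 to 70 mm; floor 44 mm below the axis. About 12 mm of play along the axis before flange or collar rides up on a saddle
- cradle_top (a point): where the end of the head is when the valve body lies in the cradle, 140 mm from cradle_foot towards the latch side
- lid (a joint): angle of the case's lid (rad) about the hinge on its -y side. Steel tray 306 mm long, 212 from hinge to free edge, 3 mm sheet, 13 mm skirt, 0.8 kg. Starts upright at 1.45 to 1.65, where the stiff hinge holds it; stop at 1.80. Pushed below about 1.3 it sinks shut by itself on a damper in about 2 s. Resting on the gasket it reads about 0.020, drawn tight 0.003
- lid_edge (a point): middle of the lid's free edge, on its outer face
- lid_hinge (a point): middle of the lid's hinge line, 84 mm above the table; the lid's outer face is 3 mm beyond this line
- t_handle (a joint): turn of the T-handle compression latch in the lid (rad): 0 unlatched, crossbar along the lid's free edge; grows clockwise seen from above, to a stop at 1.57, crossbar across the case. Its pawl runs under a ramped keeper: from about 1.0 it draws the lid down, and the handle sinks 3 mm with it (do not hold it up); from 1.4 fully drawn and self-holding. Takes up to 0.4 N m
- t_grip (a point): centre of the T-handle's crossbar, on its turning axis, 162 mm from the hinge line and 31 mm above the lid's outer face. Crossbar black, 80 mm long, 15 wide, 14 high (top 38 mm above the lid), on a 14 mm stem with a 42 mm rosette 4 mm high; at the middle of the lid's length
- dome: small green dome casting, 72 mm across, 60 high; stays where it is
- smokebox_ring: green ring lying flat, 120 mm across, 18 high; stays where it is
- chimney: green chimney casting with flared foot and cap, 100 mm across, 155 high; stays where it is
- tape_roll: roll of masking tape lying flat, 100 mm across, 24 high; stays where it is
- sanding_block: cork sanding block, 68 x 40 x 28 mm; stays where it is
- scraper: flat wooden-handled scraper, 200 mm long; stays where it is
- primer_tin: steel paint tin with paper label, 86 mm across, 125 high; stays where it is
- spanner: steel spanner, 170 mm long; stays where it is
Things that resemble listed ones, but are neither listed nor needed, are in the scene too. What is shaped like the rest but blue is not meant.

How it is judged (in metres and radians):
On the way, in this order (a step that is already met when the one before it is completed fails the run):
1. the valve body lies parked in the angled block, flange on the toe board and barrel in the vees, and is let go (distance between valve and rest_foot below 0.014 m and distance between valve_top and rest_top below 0.016 m and linear speed of valve below 0.02 m/s and contact force between the fingers and valve below 0.3 N), for 0.2 s.
2. the valve body lies in the cradle in the case, flange towards the hinges, and is let go (distance between valve and cradle_foot below 0.014 m and distance between valve_top and cradle_top below 0.016 m and linear speed of valve below 0.02 m/s and contact force between the fingers and valve below 0.3 N), for 0.2 s.
At the end, for the whole second after the job is handed in: the valve body lies at rest in the cradle, flange towards the hinges (foot centre within 14 mm and head end within 16 mm of their places); the T-handle is turned beyond 1.3 rad and the lid is drawn down onto its gasket to less than 0.012 rad (distance between valve and cradle_foot below 0.014 m and distance between valve_top and cradle_top below 0.016 m and linear speed of valve below 0.02 m/s and value of joint lid below 0.012 rad and value of joint t_handle above 1.3 rad); the robot touches nothing.
It fails at once if the valve body is dropped (it moves faster than 0.5 m/s out of the fingers) (linear speed of valve above 0.5 m/s and contact force between the fingers and valve below 0.1 N).
It fails at once if one of the other loose things is pushed more than 30 mm from its place (distance of any of dome, smokebox_ring, chimney, tape_roll, sanding_block, scraper, primer_tin, spanner from where it was at the start of the episode above 0.03 m).
It also fails if it takes over 72 s, if anything falls off the work surface, if the arm or the gripper's body presses on something with over 40 N, if the wrist force passes 120 N, or if a joint passes its speed limit or range.

### The arm

A 6-joint arm with a two-finger parallel gripper is mounted at the origin on the work surface. World frame = base frame: x ahead of the robot, y to its left, z up, the work surface at z = 0. Lengths are in m, angles in degrees, forces in N, time in s.
With the tool pointing down it reaches from about 0.3 to 0.875 m from the base axis. Payload 4.2 kg.
Tool frame: the origin (TCP) lies at the very end of the fingers, on their centre line; the grasp point (between the pads) lies 19 mm behind it; z points along the fingers, y is the line along which they close (so a half turn about z gives the same grasp; the last joint's range is limited). The gripper opens to 85 mm and grips with 20 to 120 N. Pads are 22 mm wide; open, the fingers measure 114 mm over their backs; the gripper's body (76 mm by 85 mm) begins 54 mm behind the grasp point. The pads swing forward as they close: fully open they stand 13 mm farther back than shut.
Start: joints at [66.463, 18.312, 89.639, -0, 72.044, -1.146], TCP at [0.219, 0.532, 0.231] pointing down, gripper open.
Joint ranges: [-177.97, 177.97], [-48.28, 115.42], [12.27, 149.76], [-77.06, 257.06], [2.81, 150.46], [-146.56, 146.56]. Speed limits (degrees/s): [147.25, 147.25, 180, 180, 180, 180].

### API

Orientations are given as a 3x3 rotation matrix whose columns are the frame's x, y, z axes.
In Python, from bench import ctrl gives the robot as it stands.
- The arm moves only by the tool play_rows, never from a script. Its argument "series" is a list of rows, each a list of 2 entries, a list of its own where there are three numbers: the shift along the world's x, y, z in mm, then the turn about the world's z in degrees. A call has 1 to 12 rows; each row is the pose to reach, as a shift and turn from the pose commanded when the call began; what a row does not reach only later rows make up. A row lasts 1/10 s, in which the tool goes at most 50 mm and 8.59 degrees, less where a joint would pass 70% of its speed; a pose out of reach is approached as far as the arm can. A call with a gripper value outside its range is refused whole. "gripper" is the finger opening in mm, from 0 to 85.4, set as the call begins (left out, the last holds). The fingers move at their own pace and stop on an object; "grip_force" is the grip in N (left out, the last holds). Time passes only in rows, so rows that repeat a pose let the fingers close. It gives the time, the measured TCP pose, the force, the opening and the grip force at its end, in the units of the state.
- ctrl.observe(): the state, without advancing time (a new reading comes with each control period).
- ctrl.capture(name): name is "side" or "top"; returns a dict with "frame" (480x640x3 uint8, blue, green, red), "z_map" (480x640 float32, m along the optical axis (not along the pixel's ray), 0 where there is no reading), "intrinsics" (3x3 intrinsics, pixels), "R" (3x3) and "t" (3): a world point X has camera coordinates R X + t. Camera axes: x right, y down, z forward; pixel columns grow to the right and rows downward; lengths in m; the calibration is good to about 2 mm. A picture is of the moment at which its call begins.
- ctrl.hand_in(): hands the job in; it is judged then, once.
The state is a dict: "clock": time; "q": joint angles; "qd": joint speeds; "joint_torque": joint torques, N m; "ee_pos": TCP position; "tcp_rot": TCP orientation; "contact_force": force on the tool from outside, world axes, zero at the start; "ft_torque": the same for the moment, N m; "gripper_width": finger opening in m; "finger_force": force on a finger pad.
Only numpy, scipy, OpenCV 4.12 (cv2) and the standard library are available. Lean on these libraries where they do the work, as an engineer would, in place of code of your own. Each camera call takes 0.05 s, during which the arm holds its last target. There are 200 camera calls.

## Working session

There is one attempt and no reset: what is moved stays moved. The work goes in short steps, Python scripts to look and compute and a tool call to move; the robot and the scene stay as the last step left them, time stands still between calls to the robot, and variables do not carry over. Pictures are saved under pics/ and viewed, at most 10 in all, crops included, and the job is handed in when it is done.

Besides the shell and the picture viewer there is one more tool, called after ">>>" in YAML: its name, and indented under it one key for each argument. play_rows: Moves the arm, as the interface text tells. Its arguments: {"type":"object","properties":{"series":{"type":"array","items":{"type":"array"}},"gripper":{"type":"number"},"grip_force":{"type":"number"}},"required":["series"]}

```bash
mkdir -p pics; ls; cat > h.py <<'E'
import numpy as np, cv2
from bench import ctrl
def cap(n):
    c=ctrl.capture(n); return c
def pts(c):
    K=np.array(c["intrinsics"]);z=c["z_map"];v,u=np.mgrid[0:480,0:640]
    P=np.stack([(u-K[0,2])/K[0,0]*z,(v-K[1,2])/K[1,1]*z,z],-1)
    W=(P-np.array(c["t"]))@np.array(c["R"]); W[z==0]=np.nan
    return W
E
python3 - <<'E'
from h import *
for n in("top","side"):
    c=cap(n); cv2.imwrite(f"pics/{n}0.png",c["frame"]); np.savez(f"{n}0.npz",W=pts(c),f=c["frame"])
    R=np.array(c["R"]);print(n,-R.T@np.array(c["t"]),R[2],c["intrinsics"])
s=ctrl.observe();print(s)
E
```

```text
pics
top [ 0.36904003 -0.01924492  1.34571728] [ 0.12891439  0.00822753 -0.9916216 ] [[497.9816366    0.         315.64559603]
 [  0.         497.9816366  241.15211895]
 [  0.           0.           1.        ]]
side [ 0.33773091 -0.63432336  0.88724517] [ 0.19079764  0.60731917 -0.77120664] [[442.31307212   0.         321.83575158]
 [  0.         442.31307212 241.88541928]
 [  0.           0.           1.        ]]
{'clock': 0.1, 'q': array([ 6.64616999e+01,  1.83472874e+01,  8.96985013e+01, -1.25317010e-03,
        7.20456160e+01, -1.14396537e+00]), 'qd': array([-0.09278004, -0.17666833, -0.21307238, -0.10134193, -0.04564917,
        0.0741882 ]), 'joint_torque': array([ 3.02320426e-03, -4.16399932e+01, -2.34704912e+01,  1.05613910e-04,
        4.88917110e-03,  1.58011392e-05]), 'ee_pos': array([0.21887952, 0.53124899, 0.23057947]), 'tcp_rot': array([[-9.24586280e-01,  3.80972215e-01, -6.18031398e-04],
       [ 3.80972716e-01,  9.24585110e-01, -1.47088078e-03],
       [ 1.10579219e-05, -1.59540929e-03, -9.99998727e-01]]), 'contact_force': array([-0.10662089, -0.21548498, -0.25272116]), 'ft_torque': array([ 0.04233361,  0.00275134, -0.00670709]), 'finger_force': 0.0, 'gripper_width': 0.08542065775325322}
```

View pics/top0.png

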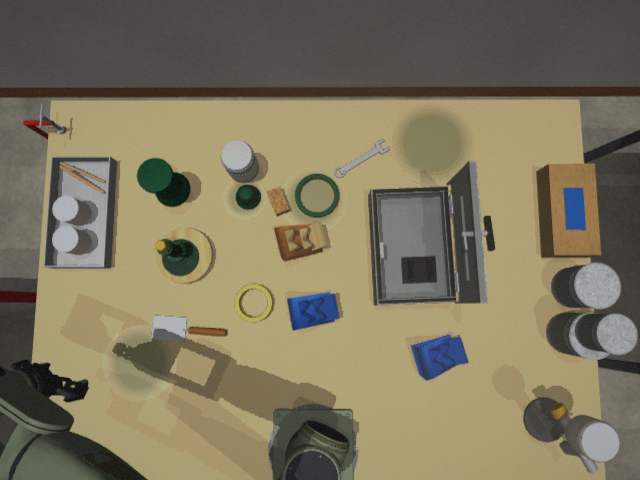

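View pics/side0.png

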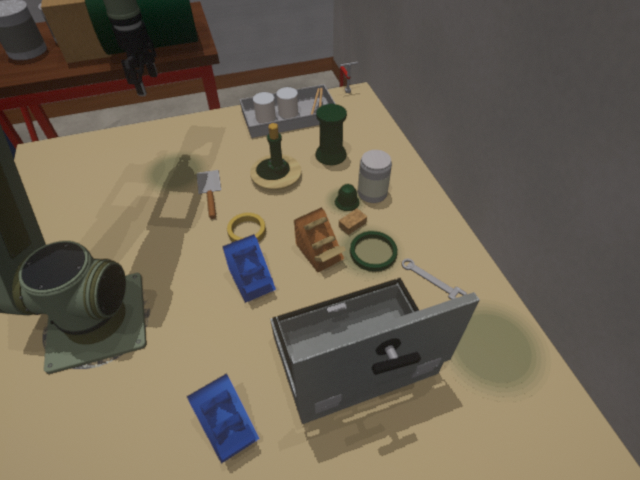

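The top view shows the following:
- The valve has a brass head at (163,245) and stands on the cream turntable at (183,254).
- The case is at (412,246). Its lid is upright on the right, at about (467,235).
- There are three wedges: brown at (302,241), and blue at (314,310) and (440,356). The rest is the brown one, because it is hardwood and blue is excluded.
- The chimney at (165,180) is green too, but it has no brass head.

I'll confirm this in one enlarged crop and measure.

```bash
python3 - <<'E'
from h import *
T=np.load("top0.npz");S=np.load("side0.npz")
a=cv2.resize(T["f"][205:275,255:345],(400,311),interpolation=cv2.INTER_CUBIC)
b=cv2.resize(S["f"][195:280,280:390],(400,311),interpolation=cv2.INTER_CUBIC)
c=cv2.resize(T["f"][225:290,145:215],(311,289),interpolation=cv2.INTER_CUBIC)
d=cv2.resize(S["f"][115:195,240:310],(253,289),interpolation=cv2.INTER_CUBIC)
e=cv2.resize(T["f"][245:295,390:440],(236,289),interpolation=cv2.INTER_CUBIC)
cv2.imwrite("pics/crop1.png",np.vstack([np.hstack([a,b]),np.hstack([c,d,e])]))
W=T["W"]
def zrow(n,W,us,vs):
    print(n)
    for v in vs: print(v,[tuple((W[v,u]*1000).round().astype(int)) if np.isfinite(W[v,u,0]) else None for u in us])
zrow("rest",W,range(270,334,6),range(218,266,6))
zrow("case",W,[372,376,385,400,420,440,448,455,462,470,478,486],[192,215,235,255,270,298])
for nm,W,f in(("top",W,T["f"]),("side",S["W"],S["f"])):
    h=cv2.cvtColor(f,cv2.COLOR_BGR2HSV)
    m=(h[...,0]>14)&(h[...,0]<28)&(h[...,1]>150)&(W[...,2]>.13)&(W[...,2]<.18)
    P=W[m];print(nm,m.sum(),np.median(P,0),P.min(0),P.max(0))
E
```

```text
rest
218 [(np.int64(608), np.int64(118), np.int64(-3)), (np.int64(608), np.int64(101), np.int64(-1)), (np.int64(608), np.int64(84), np.int64(-1)), (np.int64(608), np.int64(68), np.int64(1)), (np.int64(608), np.int64(52), np.int64(-3)), (np.int64(608), np.int64(35), np.int64(-2)), (np.int64(608), np.int64(18), np.int64(2)), (np.int64(607), np.int64(2), np.int64(5)), (np.int64(608), np.int64(-14), np.int64(0)), (np.int64(608), np.int64(-31), np.int64(0)), (np.int64(608), np.int64(-47), np.int64(0))]
224 [(np.int64(591), np.int64(117), np.int64(0)), (np.int64(592), np.int64(101), np.int64(-3)), (np.int64(592), np.int64(84), np.int64(-4)), (np.int64(591), np.int64(68), np.int64(3)), (np.int64(591), np.int64(51), np.int64(-1)), (np.int64(593), np.int64(35), np.int64(-8)), (np.int64(590), np.int64(18), np.int64(6)), (np.int64(590), np.int64(2), np.int64(6)), (np.int64(581), np.int64(-15), np.int64(61)), (np.int64(591), np.int64(-31), np.int64(1)), (np.int64(591), np.int64(-47), np.int64(2))]
230 [(np.int64(574), np.int64(117), np.int64(3)), (np.int64(560), np.int64(92), np.int64(94)), (np.
[... 5860 characters left out ...]
, (np.int64(390), np.int64(-194), np.int64(7)), (np.int64(390), np.int64(-235), np.int64(-1)), (np.int64(389), np.int64(-271), np.int64(85)), (np.int64(389), np.int64(-321), np.int64(87)), (np.int64(389), np.int64(-340), np.int64(90)), (np.int64(389), np.int64(-357), np.int64(91)), (np.int64(389), np.int64(-368), np.int64(116)), (np.int64(388), np.int64(-367), np.int64(182)), (np.int64(387), np.int64(-366), np.int64(246)), (np.int64(386), np.int64(-367), np.int64(296))]
top 105 [0.51286456 0.35952218 0.16359321] [0.50082304 0.35140646 0.13595957] [0.52520836 0.37480493 0.17005478]
side 48 [0.51241637 0.35887619 0.16314473] [0.50480494 0.35272826 0.13057248] [0.52285387 0.37397675 0.1676139 ]
```

View pics/crop1.png

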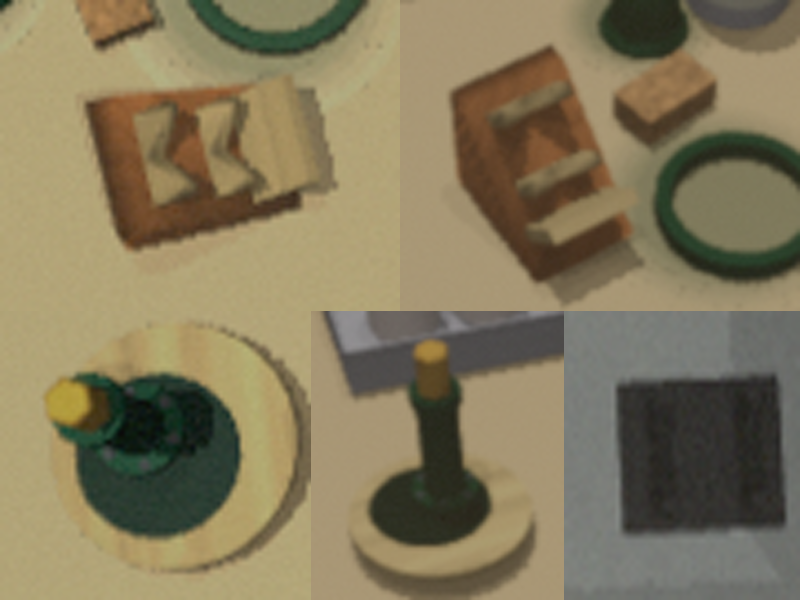

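The crop confirms the brown wedge as the rest. Its high end is on the left (+y) and its toe board is at crop (300,140), on the right (-y). Next I'll measure the rest, hex yaw, case and cradle precisely.

```bash
cat > m.py <<'E'
from h import *
from scipy.optimize import minimize
Ws={};F={};C={}
for n in("top","side"):
    L=[cap(n) for _ in range(6)]
    Ws[n]=np.nanmean([pts(c) for c in L],0);F[n]=np.mean([c["frame"] for c in L],0).astype(np.float32);C[n]=L[0]
import pickle;pickle.dump((Ws,F,C),open("m.pkl","wb"))
# hex
for n in F:
    c=C[n];R,t,K=map(np.array,(c["R"],c["t"],c["intrinsics"]))
    g=np.arange(-30,30.1,.5)/1000;X=np.stack(np.meshgrid(.513+g,.36+g,indexing="ij")+[np.full((121,121),.165)],-1)
    p=(X@R.T+t)@K.T;p=p[...,:2]/p[...,2:]
    im=cv2.remap(F[n],p[...,0].astype(np.float32),p[...,1].astype(np.float32),cv2.INTER_CUBIC)
    s=im[...,2]+im[...,1]-im[...,0]; s=cv2.GaussianBlur(s,(0,0),1)
    def hx(p,r):
        d=X[...,:2]-[.513+p[0]/1e3,.36+p[1]/1e3];
        return max_(d,p[2])*1000-r
    def max_(d,a):
        return np.max([d[...,0]*np.cos(a+k*np.pi/3)+d[...,1]*np.sin(a+k*np.pi/3) for k in range(6)],0)
    def cost(p):
        w=1/(1+np.exp(np.clip(hx(p,12)/1.0,-30,30)));ring=1/(1+np.exp(np.clip(hx(p,16),-30,30)))-w
        return -( (s*w).sum()/w.sum()-(s*ring).sum()/ring.sum())
    best=min((minimize(cost,[x,y,a],method="Nelder-Mead") for a in np.radians([-25,-15,-5,5,15,25]) for x in(-4,4) for y in(-4,4)),key=lambda r:r.fun)
    print("hex",n,best.x[:2].round(1),(np.degrees(best.x[2])+30)%60-30,best.fun)
# turntable centre / valve collar
# rest face
for n in Ws:
    W=Ws[n];h=cv2.cvtColor(F[n].astype(np.uint8),cv2.COLOR_BGR2HSV)
    roi=(W[...,0]>.47)&(W[...,0]<.6)&(W[...,1]>-.05)&(W[...,1]<.12)
    br=roi&(h[...,1]>115)&(h[...,0]<16)&(W[...,2]>.015)&(W[...,2]<.085)
    P=W[br];A=np.c_[P[:,:2],np.ones(len(P))];w=np.ones(len(P))
    for _ in range(20):
        k=np.linalg.lstsq(A*w[:,None],P[:,2]*w,rcond=None)[0];r=P[:,2]-A@k;w=1/(1+(r/.004)**2)
    print(n,"face az",np.degrees(np.arctan2(k[1],k[0])),"slope",np.degrees(np.arctan(np.hypot(*k[:2]))),len(P),k)
    top=W[roi&(abs(W[...,2]-.093)<.006)];print(" flat top",len(top),cv2.minAreaRect((top[:,:2]*1000).astype(np.float32)))
    al=W[roi&(W[...,2]>.01)];print(" all",cv2.minAreaRect((al[:,:2]*1000).astype(np.float32)))
E
python3 m.py
```

```text
Traceback (most recent call last):
  File "m.py", line 11, in <module>
    g=np.arange(-30,30.1,.5)/1000;X=np.stack(np.meshgrid(.513+g,.36+g,indexing="ij")+[np.full((121,121),.165)],-1)
                                             ~~~~~~~~~~~~~~~~~~~~~~~~~~~~~~~~~~~~~~~^~~~~~~~~~~~~~~~~~~~~~~~~~
TypeError: can only concatenate tuple (not "list") to tuple
```

```bash
sed -i 's/X=np.stack(np.meshgrid(.513+g,.36+g,indexing="ij")+\[np.full((121,121),.165)\],-1)/X=np.stack([*np.meshgrid(.513+g,.36+g,indexing="ij"),np.full((121,121),.165)],-1)/' m.py; python3 m.py
```

```text
hex top [-0.4  2.9] -17.890426871034123 -81.95331288991383
hex side [0.4 4.1] -14.038855192649587 -79.07468173617835
top face az 104.34362795599596 slope 44.71220228367037 384 [-0.24526044  0.95914306  0.15255033]
 flat top 396 ((533.3265991210938, 64.06368255615234), (79.75039672851562, 50.586143493652344), 14.438852310180664)
 all ((542.1922607421875, 29.98244857788086), (80.39112854003906, 121.01105499267578), 14.44583797454834)
side face az 104.21509325869616 slope 44.79545279043956 909 [-0.24381566  0.96248387  0.14917071]
 flat top 354 ((534.2453002929688, 67.07539367675781), (80.61473846435547, 51.33885955810547), 14.439743995666504)
 all ((542.7864990234375, 33.05186080932617), (80.95930480957031, 121.5428237915039), 14.393840789794922)
```

```bash
cat > r.py <<'E'
from h import *
import pickle
Ws,F,C=pickle.load(open("m.pkl","rb"))
az=np.radians(104.4);u=np.array([np.cos(az),np.sin(az)]);v=np.array([-u[1],u[0]])
o=np.array([.5425,.0315])
for n in Ws:
    W=Ws[n];h=cv2.cvtColor(F[n].astype(np.uint8),cv2.COLOR_BGR2HSV)
    roi=(W[...,0]>.47)&(W[...,0]<.6)&(W[...,1]>-.06)&(W[...,1]<.12)&(W[...,2]>.012)
    x=(W[...,:2]-o)@u*1e3;y=(W[...,:2]-o)@v*1e3;z=W[...,2]*1e3
    br=roi&(h[...,1]>115)&(h[...,0]<16)&(z<85)
    c=np.median((z-x)[br]);print(n,"face z-x",c,"xrange",np.percentile(x[roi],[1,99]),"y",np.percentile(y[roi],[1,99]))
    a=(x+z-c)/2**.5;nn=(z-x-c)/2**.5-32   # a=0 at face/x=0 crossing; n rel axis
    lt=roi&(nn>-27)&(z>15)&(z<110)
    for lo in range(-60,60,4):
        m=lt&(a>=lo)&(a<lo+4)&(abs(y)<36)
        if m.sum()>3: print(lo,m.sum(),"n pct",np.percentile(nn[m],[10,50,90]).round(0),"y",np.percentile(y[m],[5,95]).round(0))
    # shapes near rest
E
python3 r.py
```

```text
top face z-x 49.463375665179655 xrange [-60.33840862  58.39756269] y [-38.35230409  40.76023644]
-40 30 n pct [14. 15. 16.] y [-27.  33.]
-36 32 n pct [ 1. 15. 16.] y [-27.  34.]
-32 287 n pct [-21.  -4.  13.] y [-29.  31.]
-12 15 n pct [-21. -10.  -4.] y [-23.  23.]
-8 20 n pct [-20. -12.  -4.] y [-22.  28.]
-4 84 n pct [-24. -17.  -6.] y [-25.  26.]
0 23 n pct [-26. -20. -11.] y [-20.  25.]
40 29 n pct [-23. -11.  -3.] y [-24.  27.]
44 22 n pct [-21. -12.  -4.] y [-21.  28.]
48 97 n pct [-25. -18.  -7.] y [-24.  26.]
side face z-x 46.87777008453328 xrange [-58.02959143  60.64168   ] y [-39.86854224  39.48582274]
-40 4 n pct [-12.  15.  15.] y [-24.  31.]
-36 53 n pct [-5. 15. 16.] y [-28.  32.]
-32 55 n pct [ 7. 15. 16.] y [-30.  32.]
-28 105 n pct [-23.  -3.  14.] y [-30.  30.]
-8 23 n pct [-22. -13.  -3.] y [-25.  26.]
-4 39 n pct [-21. -10.  -4.] y [-25.  26.]
0 56 n pct [-24. -15.  -4.] y [-23.  26.]
40 11 n pct [-22. -16.  -4.] y [-24.  26.]
44 37 n pct [-22. -12.  -3.] y [-24.  26.]
48 41 n pct [-22. -12.  -4.] y [-24.  26.]
52 29 n pct [-24. -14.  -5.] y [-25.  25.]
```

>>> play_rows:
  series:
    - [[30,-17,0],-8]
    - [[60,-34,0],-16]
    - [[90,-51,0],-24]
    - [[120,-68,0],-32]
    - [[150,-85,0],-40]
    - [[180,-102,0],-48]
    - [[210,-119,0],-56]
    - [[240,-136,0],-64]
    - [[270,-154,0],-72]
    - [[294,-168,0],-80]
    - [[294,-168,0],-83.6]
    - [[294,-168,0],-83.6]
  gripper: 60
  grip_force: 40

```text
clock: 2.5
ee_pos: [0.5137, 0.363, 0.231]
tcp_rot: [[0.277, 0.961, -0.0], [0.961, -0.277, -0.0], [-0.0, -0.0, -1.0]]
contact_force: [0.5, 0.7, -0.2]
gripper_width: 0.0599
finger_force: 0.0
```

>>> play_rows:
  series:
    - [[0,0,-30],0]
    - [[0,0,-60],0]
    - [[0,0,-85],0]
    - [[0,0,-96],0]
    - [[0,0,-96],0]

```text
clock: 3.0
ee_pos: [0.5119, 0.3635, 0.1339]
tcp_rot: [[0.274, 0.962, -0.003], [0.962, -0.274, -0.002], [-0.003, -0.002, -1.0]]
contact_force: [-0.6, 0.1, -0.5]
gripper_width: 0.06
finger_force: 0.0
```

>>> play_rows:
  series:
    - [[0,0,0],0]
    - [[0,0,0],0]
    - [[0,0,0],0]
    - [[0,0,0],0]
    - [[0,0,0],0]
    - [[0,0,0],0]
    - [[0,0,0],0]
    - [[0,0,0],0]
  gripper: 10
  grip_force: 40

```text
clock: 3.8
ee_pos: [0.5135, 0.3643, 0.137]
tcp_rot: [[0.275, 0.961, 0.002], [0.961, -0.275, 0.002], [0.003, 0.002, -1.0]]
contact_force: [-2.1, -0.7, 5.3]
gripper_width: 0.0234
finger_force: 40.2
```

```bash
python3 - <<'E'
from h import *
a=cap("top")["frame"][200:310,110:250];b=cap("side")["frame"][70:210,210:350]
cv2.imwrite("pics/g1.png",np.hstack([cv2.resize(a,(400,314)),cv2.resize(b,(400,314))]))
print(ctrl.observe()["finger_force"],ctrl.observe()["gripper_width"])
E
```

```text
40.15676138922572 0.02323804735366704
```

View pics/g1.png

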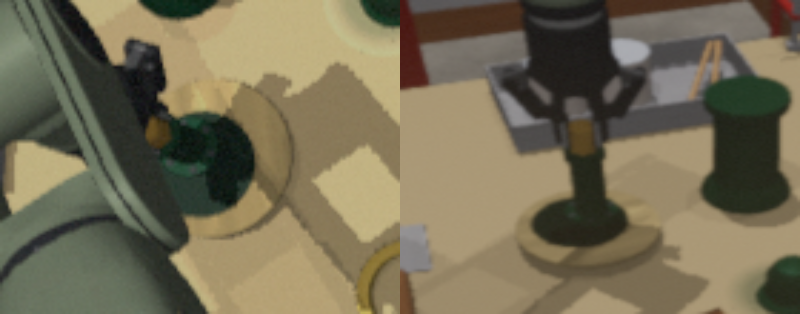

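>>> play_rows:
  series:
    - [[2.5,8.7,0.6],0]
    - [[5,17.5,1.6],0]
    - [[7.5,26.3,2],0]
    - [[10.1,35.3,1.7],0]
    - [[12.6,44,0.8],0]
    - [[12.6,44,0.8],0]
  gripper: 10
  grip_force: 20

```text
clock: 4.5
ee_pos: [0.526, 0.4081, 0.1374]
tcp_rot: [[0.275, 0.962, 0.001], [0.962, -0.275, -0.0], [0.0, 0.001, -1.0]]
contact_force: [-1.1, -1.1, 6.9]
gripper_width: 0.0233
finger_force: 41.6
```

```bash
cat > look.py <<'E'
import sys
from h import *
n,out,x0,y0,x1,y1=sys.argv[1],sys.argv[2],*map(int,sys.argv[3:7])
f=cap(n)["frame"][y0:y1,x0:x1];cv2.imwrite("pics/"+out,cv2.resize(f,None,fx=4,fy=4))
E
cat > axis.py <<'E'
# valve axis from green/brass points of both cameras near the tool
from h import *
def green(W,f):
    h=cv2.cvtColor(f,cv2.COLOR_BGR2HSV)
    return (h[...,0]>60)&(h[...,0]<90)&(h[...,1]>120)
E
python3 look.py side t1.png 200 60 360 210; python3 -c "
from h import *
s=ctrl.observe();print(s['finger_force'],s['contact_force'],s['ee_pos'],s['gripper_width'])"
```

```text
41.56168072717264 [-1.71542722 -0.21627446  5.99622624] [0.52597595 0.40793704 0.13749781] 0.023428988664381884
```

View pics/t1.png

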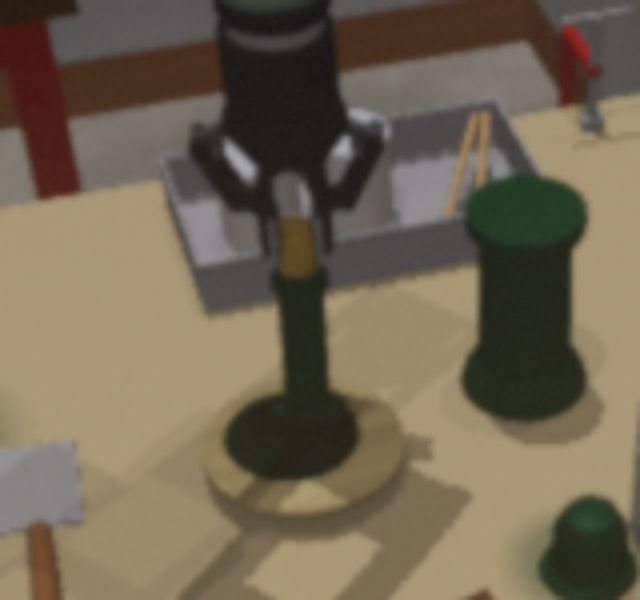

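The side view shows the valve still gripped by its head, now at (295,250) in the crop. The tilt runs along the view direction, so I'll measure it from depth.

```bash
cat > axis.py <<'E'
# tilt of the valve axis: cylinder fit to green points in a box round the tool (xy within r of TCP+off)
from h import *
from scipy.optimize import least_squares
def run(n=4,zmin=.034,rad=.11,verbose=True):
    s=ctrl.observe();p=s["ee_pos"];x=s["tcp_rot"][:2,0];y=s["tcp_rot"][:2,1];out=[]
    for cam in("side","top"):
        L=[cap(cam) for _ in range(n)];W=np.nanmean([pts(c) for c in L],0);f=np.mean([c["frame"] for c in L],0).astype(np.uint8)
        h=cv2.cvtColor(f,cv2.COLOR_BGR2HSV);d=W[...,:2]-p[:2];a=d@x;b=d@y
        m=(h[...,0]>55)&(h[...,0]<95)&(h[...,1]>90)&(abs(b)<.03)&(abs(a)<rad)&(W[...,2]>zmin)&(W[...,2]<p[2]+.03)
        P=np.c_[a[m],b[m],W[...,2][m]-p[2]]*1e3
        if len(P)<15: print(cam,len(P));continue
        def res(q):
            D=np.array([q[0],q[1],-1]);D/=np.linalg.norm(D);Q=P-[q[2],q[3],-19] if 1 else 0
            return np.linalg.norm(np.cross(Q,D),axis=1)-17
        best=None
        for k in(0,-.4,-1,.4,1,-4):
            r=least_squares(res,[k,0,0,0],loss="soft_l1",f_scale=2)
            if best is None or r.cost<best.cost: best=r
        print(cam,len(P),"tilt(head to +toolx) deg",np.degrees(np.arctan(-best.x[0])).round(1),"side tilt",np.degrees(np.arctan(best.x[1])).round(1),"axis off at TCP height",best.x[2:].round(1),"med|r|",np.median(abs(res(best.x))).round(1),"a,z range",P.min(0).round(),P.max(0).round())
if __name__=="__main__": run()
E
python3 axis.py
```

```text
side 0
top 443 tilt(head to +toolx) deg 19.9 side tilt -0.6 axis off at TCP height [-15.2   0.1] med|r| 1.6 a,z range [ -70.  -27. -103.] [-9. 27.  2.]
```

It has tilted 20° as planned, pivoting on the flange edge. I'll continue to 45°.

>>> play_rows:
  series:
    - [[2.5,8.7,-1.6],0]
    - [[5,17.4,-3.8],0]
    - [[7.4,25.9,-6.6],0]
    - [[9.7,33.9,-9.9],0]
    - [[12,42,-14],0]
    - [[14.2,49.7,-18.5],0]
    - [[15,52.5,-20.3],0]
    - [[15,52.5,-20.3],0]

```text
clock: 5.75
ee_pos: [0.5411, 0.461, 0.1169]
tcp_rot: [[0.275, 0.961, 0.002], [0.961, -0.275, 0.001], [0.001, 0.001, -1.0]]
contact_force: [0.3, 0.6, 4.5]
gripper_width: 0.0234
finger_force: 42.3
```

```bash
python3 axis.py
```

```text
side 0
top 540 tilt(head to +toolx) deg 44.1 side tilt -0.4 axis off at TCP height [-41.6  -0.4] med|r| 1.3 a,z range [-110.  -27.  -74.] [-18.  26.  15.]
```

>>> play_rows:
  series:
    - [[0,0,0],0]
    - [[0,0,0],0]
    - [[0,0,0],0]
    - [[0,0,15],0]
    - [[0,0,40],0]
    - [[0,0,70],0]
    - [[0,0,100],0]
    - [[0,0,100],0]
  gripper: 8
  grip_force: 110

```text
clock: 6.95
ee_pos: [0.5424, 0.4613, 0.2211]
tcp_rot: [[0.276, 0.961, 0.007], [0.961, -0.276, 0.006], [0.008, 0.005, -1.0]]
contact_force: [1.2, 0.4, -1.3]
gripper_width: 0.0218
finger_force: 108.3
```

```bash
python3 axis.py
```

```text
side 0
top 612 tilt(head to +toolx) deg 43.2 side tilt -0.1 axis off at TCP height [-35.9  -2.4] med|r| 1.1 a,z range [-110.  -27. -163.] [-20.  24.   8.]
```

>>> play_rows:
  series:
    - [[0,-20,0],2]
    - [[0,-56,0],5]
    - [[0,-94,0],8]
    - [[0,-132,0],12]
    - [[0,-172,0],16]
    - [[0,-212,0],20]
    - [[0,-252,0],24]
    - [[0,-292,0],27]
    - [[0,-332,0],29]
    - [[-1,-370,0],30.3]
    - [[-2,-405,0],30.3]
    - [[-2,-425,0],30.3]

```text
clock: 8.55
ee_pos: [0.5379, 0.0327, 0.2155]
tcp_rot: [[-0.245, 0.969, -0.001], [0.969, 0.245, -0.001], [-0.0, -0.001, -1.0]]
contact_force: [0.2, 0.7, -3.2]
gripper_width: 0.0222
finger_force: 108.0
```

```bash
python3 - <<'E'
import axis
axis.run(zmin=.12,rad=.13)
from h import *
s=ctrl.observe();print(s["ee_pos"],s["tcp_rot"][:,0],s["finger_force"])
E
python3 look.py side h1.png 230 80 390 230
```

```text
side 0
top 0
[0.5385953  0.03620604 0.21569767] [-2.48524791e-01  9.68625466e-01  3.66975199e-04] 107.97312187962234
```

View pics/h1.png

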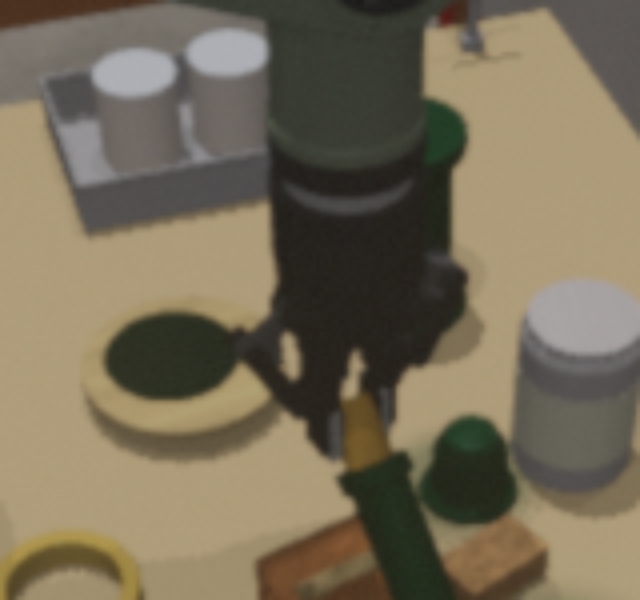

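The side view shows the valve held by its brass hex at (360,420) in the crop, tilted, with the barrel passing (400,540) over the rest. The fit found no side points, so I'll check the colour thresholds.

```bash
python3 - <<'E'
from h import *
c=cap("side");h=cv2.cvtColor(c["frame"],cv2.COLOR_BGR2HSV);W=pts(c)
for u,v in((330,210),(328,203),(335,222),(340,230),(345,240)): print(h[v,u],W[v,u].round(3))
s=ctrl.observe();print(s["ee_pos"])
E
```

```text
[51 87 47] [ 0.55  -0.018  0.205]
[50 81 47] [ 0.549 -0.007  0.215]
[49 91 45] [ 0.556 -0.034  0.182]
[47 93 44] [ 0.563 -0.048  0.168]
[ 26  74 120] [0.616 0.051 0.001]
[0.53864063 0.03605643 0.21575045]
```

```bash
sed -i 's/m=(h\[...,0\]>55)&(h\[...,0\]<95)&(h\[...,1\]>90)/m=(h[...,0]>38)\&(h[...,0]<95)\&(h[...,1]>65)\&(h[...,2]<110)/' axis.py
cat > foot.py <<'E'
import axis
from h import *
axis.run(zmin=.1,rad=.14)
# extents of green along tilted axis
s=ctrl.observe();p=s["ee_pos"];x=s["tcp_rot"][:2,0];y=s["tcp_rot"][:2,1];c=cap("side");W=pts(c);h=cv2.cvtColor(c["frame"],cv2.COLOR_BGR2HSV)
d=W[...,:2]-p[:2];a=d@x*1e3;b=d@y*1e3;z=(W[...,2]-p[2])*1e3
m=(h[...,0]>38)&(h[...,0]<95)&(h[...,1]>65)&(h[...,2]<110)&(abs(b)<32)&(abs(a)<150)&(W[...,2]>.1)
al=(a+z)/2**.5;n=(z-a)/2**.5
for lo in range(-130,10,8):
    k=m&(al>=lo)&(al<lo+8)
    if k.sum()>2: print(lo,k.sum(),"n",np.percentile(n[k],[5,50,95]).round(),"b",np.percentile(b[k],[3,97]).round())
print("along range",np.percentile(al[m],[1,99]))
E
python3 foot.py
```

```text
side 649 tilt(head to +toolx) deg 43.9 side tilt -0.2 axis off at TCP height [-37.5   0.3] med|r| 1.0 a,z range [-109.  -27.  -67.] [-27.  20.  13.]
top 278 tilt(head to +toolx) deg 46.4 side tilt 3.1 axis off at TCP height [-38.4  -3. ] med|r| 2.0 a,z range [-111.  -28.  -80.] [-18.  25.  15.]
-122 11 n [32. 36. 37.] b [-16.  13.]
-114 83 n [20. 31. 40.] b [-26.  16.]
-106 48 n [17. 26. 29.] b [-16.  10.]
-98 48 n [18. 26. 29.] b [-15.   9.]
-90 47 n [18. 25. 30.] b [-15.   9.]
-82 44 n [19. 26. 30.] b [-15.  10.]
-74 48 n [18. 26. 30.] b [-15.   9.]
-66 47 n [20. 27. 29.] b [-15.   9.]
-58 47 n [20. 27. 30.] b [-15.   9.]
-50 47 n [21. 27. 30.] b [-14.  11.]
-42 49 n [20. 27. 31.] b [-15.  11.]
-34 43 n [21. 28. 31.] b [-14.  10.]
-26 53 n [23. 31. 35.] b [-18.  12.]
-18 23 n [22. 32. 35.] b [-18.  11.]
along range [-114.33560659  -15.52407839]
```

>>> play_rows:
  series:
    - [[0,3,-15],0]
    - [[-0.5,6,-35],0]
    - [[-0.9,9.9,-54.7],0]
    - [[-0.9,9.9,-54.7],0]
    - [[-2.5,16,-61],0]
    - [[-4,22,-67],0]
    - [[-5.5,28,-73.3],0]
    - [[-7,34,-79.5],0]
    - [[-8.3,38.5,-84.2],0]
    - [[-9,41.5,-87.3],0]
    - [[-9,41.5,-87.3],0]

```text
clock: 10.6
ee_pos: [0.5293, 0.0771, 0.1281]
tcp_rot: [[-0.248, 0.969, -0.001], [0.969, 0.248, -0.0], [0.0, -0.001, -1.0]]
contact_force: [1.0, 0.4, -2.2]
gripper_width: 0.0222
finger_force: 108.2
```

```bash
sed -i 's/zmin=.1,/zmin=.055,/;s/>.1)/>.055)/' foot.py; python3 foot.py; python3 -c "
from h import *
s=ctrl.observe();print(s['ee_pos'],s['contact_force'])"
```

```text
side 546 tilt(head to +toolx) deg 43.8 side tilt -0.8 axis off at TCP height [-38.2   0.7] med|r| 1.1 a,z range [-109.  -26.  -69.] [-26.  18.  13.]
top 293 tilt(head to +toolx) deg 48.7 side tilt -0.5 axis off at TCP height [-36.8  -0.3] med|r| 1.9 a,z range [-112.  -27.  -72.] [-17.  26.   4.]
-122 10 n [27. 35. 39.] b [-20.   8.]
-114 71 n [19. 31. 39.] b [-25.  16.]
-106 39 n [17. 26. 30.] b [-16.   9.]
-98 39 n [20. 26. 30.] b [-15.  10.]
-90 41 n [18. 26. 29.] b [-15.  10.]
-82 37 n [20. 27. 30.] b [-15.   9.]
-74 43 n [19. 26. 30.] b [-15.  10.]
-66 36 n [21. 27. 30.] b [-15.   9.]
-58 39 n [20. 27. 30.] b [-15.   9.]
-50 40 n [21. 27. 31.] b [-15.  10.]
-42 43 n [20. 27. 31.] b [-15.  10.]
-34 37 n [21. 28. 31.] b [-14.  10.]
-26 43 n [21. 30. 35.] b [-18.  11.]
-18 21 n [24. 31. 35.] b [-19.  12.]
along range [-114.52237777  -15.94129446]
[0.52975129 0.07653957 0.12867734] [-0.24635548  0.26727169 -2.98570519]
```

>>> play_rows:
  series:
    - [[-0.2,0.7,-0.7],0]
    - [[-0.4,1.4,-1.4],0]
    - [[-0.5,2.1,-2.1],0]
    - [[-0.7,2.8,-2.8],0]
    - [[-0.7,2.8,-2.8],0]

```text
clock: 11.55
ee_pos: [0.5294, 0.0793, 0.1259]
tcp_rot: [[-0.248, 0.969, 0.001], [0.969, 0.248, -0.001], [-0.001, 0.001, -1.0]]
contact_force: [0.5, -0.2, -1.1]
gripper_width: 0.0218
finger_force: 108.3
```

>>> play_rows:
  series:
    - [[0.1,-0.4,-1.2],0]
    - [[0.2,-0.8,-2.4],0]
    - [[0.2,-0.8,-3.4],0]
    - [[0.2,-0.8,-3.4],0]

```text
clock: 11.95
ee_pos: [0.5301, 0.0794, 0.1236]
tcp_rot: [[-0.247, 0.969, 0.003], [0.969, 0.247, 0.001], [0.001, 0.003, -1.0]]
contact_force: [0.9, 2.7, 6.3]
gripper_width: 0.0223
finger_force: 109.7
```

>>> play_rows:
  series:
    - [[0,0,0],0]
    - [[0,0,0],0]
    - [[0,0,0],0]
    - [[0,0,0],0]
  gripper: 24
  grip_force: 20

```text
clock: 12.35
ee_pos: [0.5295, 0.0792, 0.1226]
tcp_rot: [[-0.247, 0.969, 0.001], [0.969, 0.247, 0.001], [0.001, 0.001, -1.0]]
contact_force: [0.6, 3.9, 3.5]
gripper_width: 0.0242
finger_force: 3.4
```

>>> play_rows:
  series:
    - [[0,0,0],0]
    - [[0,0,0],0]
    - [[0,0,0],0]
    - [[0,0,0],0]
    - [[0,0,0],0]
  gripper: 60

```text
clock: 12.85
ee_pos: [0.5289, 0.0785, 0.1221]
tcp_rot: [[-0.247, 0.969, -0.001], [0.969, 0.247, -0.0], [-0.0, -0.001, -1.0]]
contact_force: [0.2, 0.2, -0.6]
gripper_width: 0.0601
finger_force: 0.0
```

```bash
python3 foot.py; python3 look.py side p1.png 260 150 400 290
```

```text
side 530 tilt(head to +toolx) deg 45.8 side tilt -0.1 axis off at TCP height [-37.2   2. ] med|r| 1.0 a,z range [-108.  -25.  -64.] [-26.  20.  15.]
top 285 tilt(head to +toolx) deg 50.3 side tilt 0.2 axis off at TCP height [-35.5   0.7] med|r| 1.7 a,z range [-111.  -26.  -67.] [-19.  27.   3.]
-114 62 n [26. 36. 42.] b [-23.  17.]
-106 40 n [21. 29. 31.] b [-15.  11.]
-98 38 n [20. 28. 31.] b [-14.  11.]
-90 39 n [21. 27. 31.] b [-13.  11.]
-82 39 n [20. 28. 32.] b [-14.  11.]
-74 40 n [21. 26. 31.] b [-14.  12.]
-66 38 n [20. 27. 31.] b [-13.  12.]
-58 39 n [19. 27. 30.] b [-14.  11.]
-50 40 n [19. 27. 32.] b [-13.  12.]
-42 39 n [21. 27. 31.] b [-13.  11.]
-34 38 n [22. 27. 31.] b [-13.  11.]
-26 43 n [23. 29. 35.] b [-16.  13.]
-18 29 n [19. 31. 35.] b [-16.  13.]
along range [-112.51441517  -14.02823512]
```

View pics/p1.png

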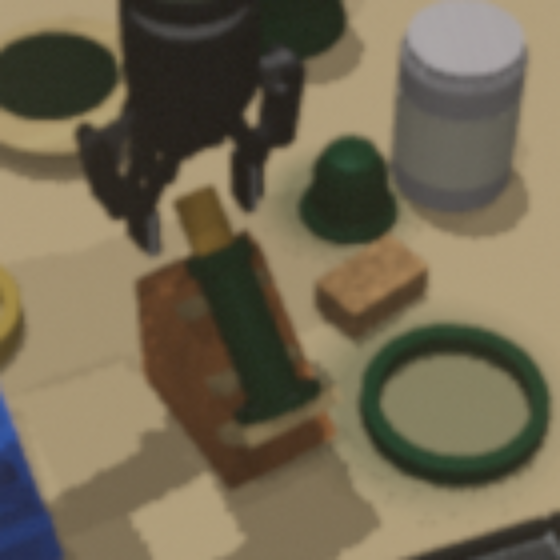

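The valve is parked: the flange sits on the toe board at crop (285,405), the barrel lies in the vees and the fingers are clear. Next I'll regrasp it by the barrel.

>>> play_rows:
  series:
    - [[0,0,20],0]
    - [[0,0,50],0]
    - [[4,-15,60],0]
    - [[9,-35,60],0]
    - [[14,-51,50],0]
    - [[14,-51,25],0]
    - [[14,-51,0],0]
    - [[14,-51,-20],0]
    - [[14,-51,-30],0]
    - [[14,-51,-36],0]
    - [[14,-51,-36],0]
  gripper: 80

```text
clock: 14.45
ee_pos: [0.5429, 0.0273, 0.0855]
tcp_rot: [[-0.247, 0.969, -0.001], [0.969, 0.247, -0.0], [0.0, -0.001, -1.0]]
contact_force: [0.5, 0.6, 0.6]
gripper_width: 0.0799
finger_force: 0.0
```

>>> play_rows:
  series:
    - [[0,0,-3],0]
    - [[0,0,-6],0]
    - [[0,0,-9],0]
    - [[0,0,-12],0]
    - [[0,0,-12],0]

```text
clock: 14.95
ee_pos: [0.5429, 0.0277, 0.0741]
tcp_rot: [[-0.247, 0.969, -0.0], [0.969, 0.247, 0.0], [0.0, -0.0, -1.0]]
contact_force: [-0.6, 0.4, -0.4]
gripper_width: 0.0798
finger_force: 0.0
```

No contact. I'll close on the barrel.

>>> play_rows:
  series:
    - [[0,0,0],0]
    - [[0,0,0],0]
    - [[0,0,0],0]
    - [[0,0,0],0]
    - [[0,0,0],0]
    - [[0,0,0],0]
    - [[0,0,0],0]
    - [[0,0,0],0]
  gripper: 20
  grip_force: 60

```text
clock: 15.75
ee_pos: [0.5438, 0.0278, 0.0748]
tcp_rot: [[-0.247, 0.969, 0.002], [0.969, 0.247, 0.0], [-0.0, 0.002, -1.0]]
contact_force: [1.7, 0.4, 4.6]
gripper_width: 0.0328
finger_force: 59.7
```

>>> play_rows:
  series:
    - [[1,-4,4],0]
    - [[3,-12,12],0]
    - [[5,-20,20],0]
    - [[8,-31,32],0]
    - [[8,-31,50],0]
    - [[8,-31,75],0]
    - [[8,-31,100],0]
    - [[8,-31,100],0]

```text
clock: 16.55
ee_pos: [0.5522, -0.0039, 0.1766]
tcp_rot: [[-0.247, 0.969, 0.004], [0.969, 0.247, -0.001], [-0.002, 0.004, -1.0]]
contact_force: [0.3, 0.3, -1.7]
gripper_width: 0.0324
finger_force: 59.8
```

```bash
sed -i 's/rad=.14/rad=.11/' foot.py; sed -i 's/zmin=.055,/zmin=.1,/;s/>.055)/>.1)/;s/range(-130,10,8)/range(-130,90,8)/' foot.py; python3 foot.py
python3 - <<'E'
# cradle location
from h import *
import pickle
Ws,F,C=pickle.load(open("m.pkl","rb"))
f=F["top"].astype(np.uint8);W=Ws["top"];g=f.max(2)
roi=(W[...,0]>.40)&(W[...,0]<.66)&(W[...,1]>-.34)&(W[...,1]<-.175)
m=roi&(g<62)
n,l,st,_=cv2.connectedComponentsWithStats(m.astype(np.uint8));k=1+st[1:,4].argmax();print(st[k]);m=l==k
P=W[m]*1e3;print(P.min(0),P.max(0),np.percentile(P,[3,50,97],axis=0).round(1),cv2.minAreaRect(P[:,:2].astype(np.float32)))
for v in range(256,286,3): print(v,[tuple(int(q) for q in (W[v,u]*1e3).round()) for u in range(400,440,4)])
# case outline from gasket/rim heights
r=(W[...,2]>.072)&(W[...,2]<.1)&(W[...,0]>.36)&(W[...,0]<.7)&(W[...,1]<-.14)&(W[...,1]>-.38)
print("rim",r.sum(),cv2.minAreaRect((W[r][:,:2]*1e3).astype(np.float32)),np.percentile(W[r],[1,99],axis=0))
E
```

```text
side 364 tilt(head to +toolx) deg 49.7 side tilt -4.1 axis off at TCP height [-32.7  -2.1] med|r| 1.5 a,z range [-55. -28. -17.] [-2. 16. 30.]
top 56 tilt(head to +toolx) deg 36.1 side tilt -29.4 axis off at TCP height [-29.5  -3.8] med|r| 1.2 a,z range [-50. -29. -38.] [-19.   6.   1.]
-50 3 n [27. 35. 36.] b [-17.   8.]
-42 80 n [20. 32. 38.] b [-25.  16.]
-34 46 n [16. 24. 28.] b [-15.  10.]
-26 45 n [16. 25. 29.] b [-15.  10.]
-18 45 n [15. 24. 27.] b [-15.   8.]
-10 48 n [16. 24. 27.] b [-15.   8.]
-2 41 n [18. 23. 27.] b [-14.   9.]
6 35 n [21. 24. 28.] b [-11.   9.]
14 31 n [22. 25. 27.] b [-9.  8.]
22 28 n [23. 25. 27.] b [-7.  9.]
30 6 n [23. 25. 27.] b [-1.  8.]
along range [-41.78357324  30.75802703]
[402 256  35  27 844]
[ 432.44805453 -329.51255339    9.90569142] [ 502.13881901 -239.19370127   46.40985009] [[ 435.3 -326.    11.2]
 [ 466.7 -284.3   13.7]
 [ 497.1 -241.9   44. ]] ((466.5047912597656, -283.83404541015625), (67.66473388671875, 89.81465148925781), 2.4416260719299316)
256 [(503, -236, 5), (503, -247, 3), (503, -258, 4), (503, -269, 2), (503, -280, 3), (503, -2
[... 1116 characters left out ...]
446, -235, 4), (446, -245, 11), (446, -255, 15), (444, -260, 44), (446, -276, 13), (446, -287, 11), (446, -297, 14), (445, -305, 29), (444, -311, 46), (446, -329, 14)]
280 [(438, -235, 4), (438, -244, 12), (438, -255, 13), (438, -265, 14), (438, -276, 16), (438, -287, 14), (438, -297, 15), (438, -308, 13), (438, -319, 12), (438, -329, 13)]
283 [(430, -235, 4), (430, -244, 15), (430, -255, 12), (430, -265, 13), (430, -278, 4), (430, -289, 3), (431, -300, 1), (431, -310, 2), (431, -321, 3), (430, -331, 5)]
rim 2600 ((524.878662109375, -259.9696044921875), (303.72003173828125, 207.00648498535156), 2.3223583698272705) [[ 0.37410835 -0.36690616  0.076178  ]
 [ 0.67342813 -0.1540453   0.09781975]]
```

Measurements so far:
- The case yaw is about 2.35°.
- The cradle centre is (466.5, -284), which puts cradle_foot at about (468.5, -334).

I'll level the valve on the turntable disc by pressing its flange edge down.

>>> play_rows:
  series:
    - [[-2,15,0],0]
    - [[-6,45,0],0]
    - [[-10,80,0],0]
    - [[-16,115,0],0]
    - [[-20,150,0],0]
    - [[-25,185,0],0]
    - [[-30,220,0],0]
    - [[-35,255,0],0]
    - [[-40,290,0],0]
    - [[-44,322,0],0]
    - [[-47,347,0],0]
    - [[-48,356,0],0]

```text
clock: 18.2
ee_pos: [0.502, 0.3557, 0.174]
tcp_rot: [[-0.25, 0.968, -0.0], [0.968, 0.25, 0.001], [0.001, -0.0, -1.0]]
contact_force: [0.2, -0.4, -2.9]
gripper_width: 0.0327
finger_force: 59.9
```

```bash
python3 - <<'E'
import axis
axis.run(zmin=.09,rad=.11)
from h import *
import pickle
s=ctrl.observe();print(s["ee_pos"],s["finger_force"])
Ws,F,C=pickle.load(open("m.pkl","rb"));W=Ws["top"]
m=(abs(W[...,2]-.025)<.007)&(W[...,0]<.62)&(W[...,0]>.4)&(W[...,1]>.24)&(W[...,1]<.46)
n,l,st,_=cv2.connectedComponentsWithStats(cv2.morphologyEx(m.astype(np.uint8),cv2.MORPH_OPEN,np.ones((5,5))));k=1+st[1:,4].argmax();print("disc",cv2.minEnclosingCircle((W[l==k][:,:2]*1e3).astype(np.float32)))
E
```

```text
side 225 tilt(head to +toolx) deg 51.7 side tilt -0.3 axis off at TCP height [-38.8   0.7] med|r| 1.5 a,z range [-56. -21. -11.] [-1. 16. 30.]
top 409 tilt(head to +toolx) deg 51.3 side tilt -3.8 axis off at TCP height [-44.   -2.4] med|r| 1.8 a,z range [-63. -29. -79.] [-10.  25.  30.]
[0.50336834 0.35159401 0.17445439] 59.85800743103027
disc ((503.11602783203125, 344.3037414550781), 74.86381530761719)
```

>>> play_rows:
  series:
    - [[0,0,-30],0]
    - [[0,0,-65],0]
    - [[0,0,-90],0]
    - [[0,0,-100],0]
    - [[0,0,-104],0]
    - [[0,0,-104],0]

```text
clock: 19.2
ee_pos: [0.5038, 0.3527, 0.0709]
tcp_rot: [[-0.247, 0.969, 0.001], [0.969, 0.247, 0.001], [0.0, 0.001, -1.0]]
contact_force: [-0.2, 0.7, -2.2]
gripper_width: 0.0326
finger_force: 59.9
```

>>> play_rows:
  series:
    - [[0,0,-4],0]
    - [[-1.2,4.5,-6.3],0]
    - [[-2.3,9,-8.8],0]
    - [[-3.4,13,-12],0]
    - [[-4.4,17,-15.1],0]
    - [[-5.3,20.5,-19],0]
    - [[-6.2,24,-22.7],0]
    - [[-6.2,24,-22.7],0]

```text
clock: 20.0
ee_pos: [0.4986, 0.3795, 0.0516]
tcp_rot: [[-0.247, 0.969, 0.006], [0.969, 0.247, 0.006], [0.004, 0.007, -1.0]]
contact_force: [-2.4, 3.3, 10.2]
gripper_width: 0.0326
finger_force: 59.4
```

```bash
python3 - <<'E'
import axis
axis.run(zmin=.035,rad=.11)
from h import *
s=ctrl.observe();print(s["ee_pos"],s["contact_force"])
E
```

```text
side 98 tilt(head to +toolx) deg 86.5 side tilt -12.2 axis off at TCP height [-485.4   -7.4] med|r| 2.5 a,z range [-64. -20.  14.] [-8.  9. 30.]
top 294 tilt(head to +toolx) deg 84.9 side tilt -9.7 axis off at TCP height [-343.8   -6.1] med|r| 2.4 a,z range [-65. -29.  -4.] [-9. 26. 30.]
[0.49866326 0.37934143 0.05176127] [-2.84997696  2.92715842  8.75337171]
```

>>> play_rows:
  series:
    - [[-0.8,3,-3],0]
    - [[-1.6,6,-6],0]
    - [[-2.2,9,-9],0]
    - [[-2.4,10,-11],0]
    - [[-2.4,10,-11],0]

```text
clock: 20.9
ee_pos: [0.4963, 0.389, 0.0399]
tcp_rot: [[-0.247, 0.969, 0.006], [0.969, 0.247, 0.005], [0.003, 0.007, -1.0]]
contact_force: [-0.6, 3.7, 5.6]
gripper_width: 0.0323
finger_force: 59.1
```

```bash
cat > lev.py <<'E'
# upper ridge profile of valve along tool x (points near b=0): highest z per a-bin, green+brass
from h import *
import sys
s=ctrl.observe();p=s["ee_pos"];x=s["tcp_rot"][:2,0];y=s["tcp_rot"][:2,1];print(p,s["contact_force"],s["finger_force"],s["gripper_width"])
zm=float(sys.argv[1])
for cam in("top","side"):
    W=np.nanmean([pts(cap(cam)) for _ in range(4)],0);f=cap(cam)["frame"];h=cv2.cvtColor(f,cv2.COLOR_BGR2HSV)
    d=W[...,:2]-p[:2];a=d@x*1e3;b=d@y*1e3;z=(W[...,2]-p[2])*1e3
    g=(((h[...,0]>38)&(h[...,0]<95)&(h[...,1]>65)&(h[...,2]<110))|((h[...,0]>14)&(h[...,0]<28)&(h[...,1]>150)))&(W[...,2]>zm)&(z<60)
    for lo in range(-75,115,10):
        k=g&(a>=lo)&(a<lo+10)&(abs(b)<30)
        if k.sum()>4: print(cam,lo,k.sum(),"z95",np.percentile(z[k],[50,95]).round(),"b",np.percentile(b[k],[3,97]).round())
E
python3 lev.py .04
```

```text
[0.49630831 0.38895522 0.03985324] [-0.64582845  3.68711112  5.60063326] 59.1156131029129 0.03225165866295275
top -65 93 z95 [33. 40.] b [-27.  22.]
top -55 38 z95 [28. 31.] b [-27.  12.]
top -45 51 z95 [29. 32.] b [-17.  13.]
top -35 54 z95 [30. 34.] b [-18.  14.]
top -25 52 z95 [31. 35.] b [-17.  13.]
top -15 32 z95 [32. 36.] b [-17.  13.]
side -65 14 z95 [38. 41.] b [-15.   9.]
side -45 8 z95 [31. 32.] b [-12.   4.]
side -35 9 z95 [29. 33.] b [-12.   3.]
side -25 8 z95 [32. 34.] b [-10.  -2.]
side -15 10 z95 [34. 36.] b [-7.  4.]
side -5 9 z95 [36. 37.] b [-7.  6.]
side 5 5 z95 [36. 38.] b [-5.  8.]
side 15 7 z95 [37. 39.] b [ 2. 10.]
```

>>> play_rows:
  series:
    - [[-0.2,1,-2],0]
    - [[-0.4,1.5,-4],0]
    - [[-0.5,2,-6],0]
    - [[-0.5,2,-6.5],0]
    - [[-0.5,2,-6.5],0]

```text
clock: 21.9
ee_pos: [0.4958, 0.3921, 0.0342]
tcp_rot: [[-0.247, 0.969, 0.006], [0.969, 0.247, 0.007], [0.005, 0.008, -1.0]]
contact_force: [-2.0, 5.3, 8.6]
gripper_width: 0.0324
finger_force: 59.7
```

```bash
sed -i 's/range(-75,115,10)/range(-80,115,4)/;s/lo+10/lo+4/' lev.py; python3 lev.py .04
```

```text
[0.49584582 0.39205039 0.03416111] [-2.04371892  5.32360387  8.61287179] 59.71233129501343 0.03237891810940546
top -64 62 z95 [25. 46.] b [-25.  23.]
top -60 40 z95 [40. 46.] b [-29.  21.]
top -56 25 z95 [41. 46.] b [-28.  22.]
top -52 8 z95 [34. 36.] b [-14.   6.]
top -48 22 z95 [32. 37.] b [-18.  12.]
top -44 21 z95 [32. 36.] b [-17.  13.]
top -40 21 z95 [33. 37.] b [-15.  13.]
top -36 19 z95 [33. 36.] b [-18.  13.]
top -32 21 z95 [34. 36.] b [-16.  12.]
top -28 19 z95 [33. 38.] b [-17.  12.]
top -24 23 z95 [33. 37.] b [-18.  13.]
top -20 15 z95 [33. 36.] b [-17.  11.]
top -16 21 z95 [33. 36.] b [-16.  14.]
top -12 13 z95 [34. 37.] b [-14.  12.]
side -60 12 z95 [22. 44.] b [-19.  20.]
side -28 5 z95 [35. 37.] b [-9.  4.]
side 16 5 z95 [37. 37.] b [ 2. 10.]
```

The valve is level, with its upper ridge constant at 36–37 mm and the foot about 62.5 mm behind the grip. I'll lift it and carry it to the case.

>>> play_rows:
  series:
    - [[0,0,15],0]
    - [[0,0,45],0]
    - [[0,0,85],0]
    - [[0,-15,125],0]
    - [[-1,-45,150],-1]
    - [[-3,-80,156],-2]
    - [[-5,-115,156],-4]
    - [[-7,-150,156],-6]
    - [[-9,-190,156],-8]
    - [[-10,-230,156],-10]
    - [[-12,-270,156],-12]
    - [[-14,-310,156],-12]

```text
clock: 23.6
ee_pos: [0.4802, 0.0773, 0.1874]
tcp_rot: [[-0.04, 0.999, 0.003], [0.999, 0.04, 0.0], [0.0, 0.003, -1.0]]
contact_force: [0.5, -0.6, -3.6]
gripper_width: 0.0321
finger_force: 60.0
```

>>> play_rows:
  series:
    - [[-2,-40,0],0]
    - [[-4,-80,0],0]
    - [[-6,-120,0],0]
    - [[-8,-160,0],0]
    - [[-10,-200,0],0]
    - [[-12,-240,0],0]
    - [[-14,-280,0],0]
    - [[-15,-315,0],0]
    - [[-16,-342,0],0]
    - [[-16,-357,0],0]
    - [[-16,-357,0],0]
    - [[-16,-357,0],0]

```text
clock: 24.8
ee_pos: [0.464, -0.2776, 0.1864]
tcp_rot: [[-0.04, 0.999, 0.0], [0.999, 0.04, 0.001], [0.001, 0.0, -1.0]]
contact_force: [-0.3, 1.2, -3.0]
gripper_width: 0.0327
finger_force: 60.0
```

```bash
python3 lev.py .15
```

```text
[ 0.46402783 -0.27763439  0.18640802] [-0.25961281  1.16747428 -3.04924354] 60.02772331237793 0.032705757996460263
top 20 6 z95 [33. 37.] b [ 5. 14.]
top 24 13 z95 [36. 38.] b [-1. 15.]
top 28 15 z95 [37. 39.] b [-8. 13.]
top 32 24 z95 [40. 42.] b [-14.  15.]
top 36 28 z95 [39. 42.] b [-17.  15.]
top 40 25 z95 [38. 43.] b [-18.  16.]
top 44 19 z95 [32. 35.] b [-12.   7.]
top 48 14 z95 [32. 36.] b [-11.   9.]
top 52 19 z95 [32. 36.] b [-12.  10.]
top 56 20 z95 [32. 36.] b [-12.  10.]
top 60 19 z95 [34. 36.] b [-12.   8.]
top 64 15 z95 [32. 37.] b [-11.   9.]
top 68 18 z95 [33. 35.] b [-11.   9.]
top 72 16 z95 [34. 37.] b [-9.  9.]
top 76 16 z95 [34. 37.] b [-9.  7.]
side -36 9 z95 [34. 35.] b [-8.  7.]
side -32 34 z95 [33. 35.] b [-13.  10.]
side -28 38 z95 [34. 35.] b [-15.  12.]
side -24 36 z95 [33. 35.] b [-14.  11.]
side -20 38 z95 [33. 35.] b [-14.  10.]
side -16 37 z95 [34. 36.] b [-14.  12.]
side -12 30 z95 [35. 36.] b [-13.  10.]
side -8 28 z95 [35. 36.] b [-11.  10.]
side -4 23 z95 [35. 36.] b [-9. 14.]
side 0 20 z95 [35. 36.] b [-4. 12.]
side 4 14 z95 [36. 37.] b [-0. 13.]
side 8 5 z95 [33. 35.] b [ 7. 12.]
```

>>> play_rows:
  series:
    - [[2,0,-20],0]
    - [[2,0,-55],0]
    - [[2,0,-90],0]
    - [[2,0,-120],0]
    - [[2,0,-138],0]
    - [[2,0,-146],0]
    - [[2,0,-150],0]
    - [[2,0,-150],0]

```text
clock: 26.1
ee_pos: [0.4664, -0.2786, 0.0365]
tcp_rot: [[-0.04, 0.999, 0.001], [0.999, 0.04, -0.0], [-0.0, 0.001, -1.0]]
contact_force: [0.4, -1.0, -2.7]
gripper_width: 0.0328
finger_force: 60.0
```

>>> play_rows:
  series:
    - [[0,0,-2],0]
    - [[0,0,-4],0]
    - [[0,0,-6],0]
    - [[0,0,-6],0]

```text
clock: 26.5
ee_pos: [0.466, -0.2783, 0.0302]
tcp_rot: [[-0.04, 0.999, 0.0], [0.999, 0.04, -0.0], [-0.0, 0.0, -1.0]]
contact_force: [-0.4, 0.3, -2.5]
gripper_width: 0.0323
finger_force: 60.0
```

>>> play_rows:
  series:
    - [[0,0,-1],0]
    - [[0,0,-2],0]
    - [[0,0,-3],0]
    - [[0,0,-4],0]
    - [[0,0,-5],0]
    - [[0,0,-5],0]

```text
clock: 27.1
ee_pos: [0.4668, -0.2783, 0.0276]
tcp_rot: [[-0.04, 0.999, 0.002], [0.999, 0.04, -0.001], [-0.001, 0.002, -1.0]]
contact_force: [-2.6, 5.0, 15.4]
gripper_width: 0.0328
finger_force: 62.1
```

>>> play_rows:
  series:
    - [[0,0,2],0]
    - [[0,0,2],0]
    - [[0,0,2],0]
    - [[0,0,2],0]
  gripper: 36

```text
clock: 27.5
ee_pos: [0.4659, -0.2783, 0.0268]
tcp_rot: [[-0.04, 0.999, -0.0], [0.999, 0.04, 0.0], [0.0, -0.0, -1.0]]
contact_force: [0.2, -0.4, 0.2]
gripper_width: 0.0359
finger_force: 0.0
```

>>> play_rows:
  series:
    - [[0,0,0],0]
    - [[0,0,0],0]
    - [[0,0,0],0]
    - [[0,0,0],0]
    - [[0,0,20],0]
    - [[0,0,60],0]
    - [[0,0,100],0]
    - [[0,0,150],0]
    - [[0,0,190],0]
    - [[0,0,225],0]
    - [[0,0,250],0]
  gripper: 65

```text
clock: 28.6
ee_pos: [0.4664, -0.2786, 0.2801]
tcp_rot: [[-0.04, 0.999, 0.003], [0.999, 0.04, -0.002], [-0.002, 0.003, -1.0]]
contact_force: [-0.6, -0.3, 0.4]
gripper_width: 0.065
finger_force: 0.0
```

```bash
python3 - <<'E'
from h import *
W=pts(cap("side"));L=[cap("side") for _ in range(4)];W=np.nanmean([pts(c) for c in L],0);f=L[0]["frame"]
Lt=[cap("top") for _ in range(4)];Wt=np.nanmean([pts(c) for c in Lt],0);ft=Lt[0]["frame"]
cv2.imwrite("pics/c1.png",np.hstack([cv2.resize(ft[170:330,350:510],(400,400)),cv2.resize(f[260:420,260:420],(400,400))]))
for W,f in((Wt,ft),(W,f)):
    h=cv2.cvtColor(f,cv2.COLOR_BGR2HSV);o=np.array([.4685,-.334]);x=np.array([-.041,.999]);y=np.array([.999,.041])
    a=(W[...,:2]-o)@x*1e3;b=(W[...,:2]-o)@y*1e3;z=W[...,2]*1e3
    g=(((h[...,0]>38)&(h[...,0]<95)&(h[...,1]>65)&(h[...,2]<110))|((h[...,0]>14)&(h[...,0]<28)&(h[...,1]>120)))&(abs(b)<35)&(a>-30)&(a<170)&(z>25)
    print(np.percentile(a[g],[1,99]) if g.any() else None)
    for lo in range(-16,150,6):
        k=g&(a>=lo)&(a<lo+6)
        if k.sum()>3: print(lo,k.sum(),"z95",np.percentile(z[k],95).round(),"b",np.percentile(b[k],[3,97]).round())
E
```

```text
[ 27.11575173 134.77764502]
26 11 z95 63.0 b [ 5. 19.]
32 18 z95 65.0 b [-5. 16.]
38 22 z95 65.0 b [-13.  11.]
44 29 z95 65.0 b [-13.  13.]
50 24 z95 65.0 b [-16.  13.]
56 31 z95 65.0 b [-15.  14.]
62 28 z95 66.0 b [-15.  14.]
68 27 z95 66.0 b [-15.  14.]
74 30 z95 66.0 b [-18.  12.]
80 28 z95 65.0 b [-14.  13.]
86 27 z95 68.0 b [-17.  12.]
92 31 z95 69.0 b [-19.  18.]
98 24 z95 66.0 b [-14.  12.]
104 19 z95 60.0 b [-10.  11.]
110 24 z95 61.0 b [-10.  11.]
116 19 z95 59.0 b [-10.  11.]
122 21 z95 61.0 b [-10.  11.]
128 22 z95 62.0 b [-9. 10.]
134 6 z95 57.0 b [-4.  9.]
[ 96.34200269 135.84131926]
92 10 z95 68.0 b [-8. 10.]
98 14 z95 68.0 b [-12.   8.]
104 22 z95 60.0 b [-11.   9.]
110 30 z95 61.0 b [-11.  10.]
116 29 z95 61.0 b [-11.  10.]
122 28 z95 61.0 b [-10.  11.]
128 33 z95 61.0 b [-11.  11.]
134 8 z95 61.0 b [-4. 11.]
```

View pics/c1.png

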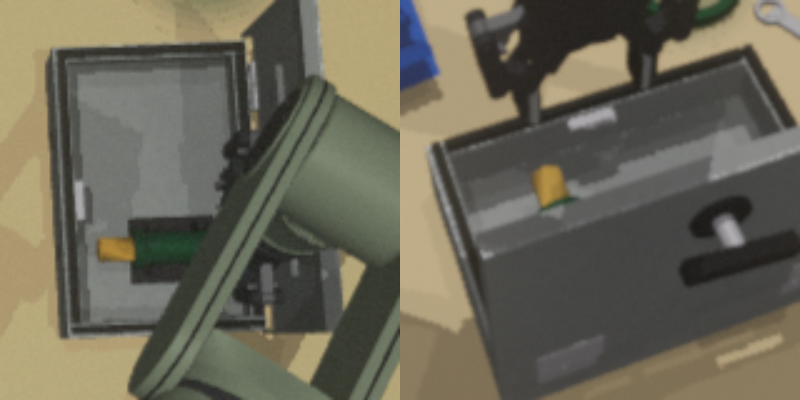

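The valve lies level in the cradle: its axis is at about 48 mm, the foot offset is about −3.5 mm and it is laterally centred. In the left crop the brass head is at (115,250), on the latch side. Next I'll go behind the lid and push it shut.

>>> play_rows:
  series:
    - [[0,0,40],0]
    - [[0,0,80],0]
    - [[0,0,110],0]
    - [[-8,-35,110],0]
    - [[-16,-70,110],0]
    - [[-24,-105,110],0]
    - [[-31,-131,110],0]
    - [[-31,-131,110],0]
    - [[-31,-131,75],0]
    - [[-31,-131,35],0]
    - [[-31,-131,0],0]
    - [[-31,-131,-15],0]
  gripper: 0

```text
clock: 30.25
ee_pos: [0.4338, -0.4071, 0.2576]
tcp_rot: [[-0.041, 0.999, -0.005], [0.999, 0.041, 0.006], [0.006, -0.005, -1.0]]
contact_force: [0.3, 0.2, 0.5]
gripper_width: -0.0002
finger_force: 0.0
```

>>> play_rows:
  series:
    - [[0,10,0],0]
    - [[0,22,0],0]
    - [[0,34,0],0]
    - [[0,46,0],0]
    - [[0,58,0],0]
    - [[0,70,0],0]
    - [[0,82,0],0]
    - [[0,94,0],0]
    - [[0,106,0],0]
    - [[0,112,0],0]

```text
clock: 31.25
ee_pos: [0.435, -0.2955, 0.2623]
tcp_rot: [[-0.041, 0.999, 0.0], [0.999, 0.041, 0.002], [0.002, 0.0, -1.0]]
contact_force: [0.0, -0.4, -0.1]
gripper_width: 0.0
finger_force: 0.0
```

```bash
cat > lid.py <<'E'
from h import *
W=np.nanmean([pts(cap("side")) for _ in range(3)],0)
m=(W[...,0]>.6)&(W[...,0]<.66)&(W[...,1]>-.4)&(W[...,1]<-.14)&(W[...,2]>.098)
print(m.sum())
if m.sum()>10:
    k=np.polyfit(W[m][:,1],W[m][:,2],1) if np.ptp(W[m][:,1])>.05 else [99,0]; print("lid angle ~",np.arctan(k[0])%np.pi,W[m].min(0),W[m].max(0))
s=ctrl.observe();print(s["clock"],s["ee_pos"],s["contact_force"])
E
python3 lid.py
```

```text
2948
lid angle ~ 1.038334560818869 [ 0.60003106 -0.3557486   0.09806618] [ 0.65999085 -0.1721018   0.27626633]
31.4 [ 0.43512832 -0.29668317  0.26226524] [-0.25756977  0.34840908 -0.44734662]
```

The lid is sinking on its own. I'll rise, turn +90° for the crossbar, and wait.

>>> play_rows:
  series:
    - [[-10,10,30],8]
    - [[-20,20,60],16]
    - [[-30,30,80],24]
    - [[-40,40,80],32]
    - [[-50,50,80],40]
    - [[-60,60,80],48]
    - [[-70,60,80],56]
    - [[-80,60,80],64]
    - [[-90,60,80],72]
    - [[-95,60,80],80]
    - [[-95,60,80],88]
    - [[-95,60,80],90]
  gripper: 45

```text
clock: 32.6
ee_pos: [0.3399, -0.2376, 0.3423]
tcp_rot: [[-0.999, -0.043, 0.0], [-0.043, 0.999, 0.0], [-0.0, 0.0, -1.0]]
contact_force: [-0.5, -0.3, 0.3]
gripper_width: 0.0448
finger_force: 0.0
```

>>> play_rows:
  series:
    - [[0,0,0],0]
    - [[0,0,0],0]
    - [[0,0,0],0]
    - [[0,0,0],0]
    - [[0,0,0],0]
    - [[0,0,0],0]
    - [[0,0,0],0]
    - [[0,0,0],0]

```text
clock: 33.4
ee_pos: [0.3401, -0.2373, 0.3422]
tcp_rot: [[-0.999, -0.04, 0.0], [-0.04, 0.999, 0.0], [-0.0, 0.0, -1.0]]
contact_force: [-0.2, -0.4, 0.6]
gripper_width: 0.045
finger_force: 0.0
```

```bash
python3 lid.py; python3 - <<'E'
from h import *
for cam in("top","side"):
    W=np.nanmean([pts(cap(cam)) for _ in range(5)],0)
    r=(W[...,0]>.44)&(W[...,0]<.62)&(W[...,1]>-.27)&(W[...,1]<-.13)
    m=r&(W[...,2]>.112)&(W[...,2]<.14)
    m=cv2.morphologyEx(m.astype(np.uint8),cv2.MORPH_OPEN,np.ones((2,2)))>0
    P=W[m]*1e3;print(cam,len(P),cv2.minAreaRect(P[:,:2].astype(np.float32)) if len(P)>5 else 0,np.median(P,0))
    l=(W[...,0]>.39)&(W[...,0]<.66)&(W[...,1]>-.35)&(W[...,1]<-.16)&(W[...,2]>.07)&(W[...,2]<.105);print("lid z",np.median(W[l],0))
E
```

```text
0
33.55 [ 0.34003596 -0.2373282   0.34214345] [-0.33146184 -0.66942685 -0.01025685]
top 211 ((522.385986328125, -205.87347412109375), (21.486305236816406, 80.89917755126953), 82.64419555664062) [ 518.10632222 -202.63016595  127.8553796 ]
lid z [ 0.52265478 -0.25713051  0.08954269]
side 348 ((529.2449340820312, -199.50233459472656), (90.17652130126953, 26.274227142333984), 2.396569013595581) [ 523.63373717 -202.24637724  127.20668747]
lid z [ 0.51783252 -0.26669964  0.08924356]
```

```bash
python3 - <<'E'
from h import *
for cam in("top","side"):
    W=np.nanmean([pts(cap(cam)) for _ in range(6)],0)
    m=(W[...,0]>.44)&(W[...,0]<.62)&(W[...,1]>-.27)&(W[...,1]<-.13)&(abs(W[...,2]-.128)<.006)
    n,l,st,_=cv2.connectedComponentsWithStats(m.astype(np.uint8));k=1+st[1:,4].argmax();P=W[l==k]*1e3
    print(cam,len(P),P.mean(0),np.percentile(P,[2,98],axis=0))
    # lid outline
    q=(abs(W[...,2]-.089)<.008)&(W[...,0]>.33)&(W[...,0]<.72)&(W[...,1]>-.4)&(W[...,1]<-.12)
    n,l,st,_=cv2.connectedComponentsWithStats(q.astype(np.uint8));k=1+st[1:,4].argmax();P=W[l==k]*1e3;print(cv2.minAreaRect(P[:,:2].astype(np.float32)))
E
```

```text
top 202 [ 521.29060837 -200.7302861   128.01395418] [[ 483.59462663 -210.11375426  124.30236414]
 [ 560.16536111 -191.47324039  130.29845843]]
((524.9244995117188, -259.07635498046875), (306.1018371582031, 217.3621368408203), 2.3608627319335938)
side 294 [ 522.2083461  -200.73267057  127.34233029] [[ 484.90969822 -209.91981099  122.34706918]
 [ 559.92980696 -190.38355982  129.22802662]]
((526.0258178710938, -256.4107360839844), (306.5153503417969, 217.812255859375), 2.46809983253479)
```

>>> play_rows:
  series:
    - [[30,6,0],0]
    - [[70,14,0],0]
    - [[110,22,0],0]
    - [[150,30,0],0]
    - [[182,36.6,0],0]
    - [[182,36.6,-40],0]
    - [[182,36.6,-85],0]
    - [[182,36.6,-130],0]
    - [[182,36.6,-175],0]
    - [[182,36.6,-210],0]
    - [[182,36.6,-230],0]
    - [[182,36.6,-238],0]
  gripper: 45

```text
clock: 35.85
ee_pos: [0.5207, -0.2002, 0.1016]
tcp_rot: [[-0.999, -0.04, -0.004], [-0.04, 0.999, 0.002], [0.004, 0.002, -1.0]]
contact_force: [-0.3, -0.3, 0.7]
gripper_width: 0.0449
finger_force: 0.0
```

>>> play_rows:
  series:
    - [[0,0,0],0]
    - [[0,0,0],0]
    - [[0,0,0],0]
    - [[0,0,0],0]
    - [[0,0,0],0]
    - [[0,0,0],0]
  gripper: 5
  grip_force: 40

```text
clock: 36.45
ee_pos: [0.5225, -0.2005, 0.105]
tcp_rot: [[-0.999, -0.04, 0.002], [-0.04, 0.999, 0.0], [-0.002, 0.0, -1.0]]
contact_force: [0.2, 2.7, 3.3]
gripper_width: 0.0143
finger_force: 39.9
```

>>> play_rows:
  series:
    - [[0,0,0],-8]
    - [[0,0,0],-16]
    - [[0,0,0],-24]
    - [[0,0,0],-32]
    - [[0,0,0],-40]
    - [[0,0,0],-48]
    - [[0,0,-0.5],-56]
    - [[0,0,-1.2],-64]
    - [[0,0,-2],-72]
    - [[0,0,-3],-80]
    - [[0,0,-3.5],-88]
    - [[0,0,-3.5],-90]

```text
clock: 37.65
ee_pos: [0.5232, -0.1988, 0.1026]
tcp_rot: [[-0.037, 0.999, 0.003], [0.999, 0.037, 0.003], [0.003, 0.003, -1.0]]
contact_force: [0.6, 10.5, 11.0]
gripper_width: 0.0141
finger_force: 40.2
```

>>> play_rows:
  series:
    - [[0,0,0],0]
    - [[0,0,0],-1]
    - [[0,0,0],-1]

```text
clock: 37.95
ee_pos: [0.5232, -0.199, 0.1026]
tcp_rot: [[-0.024, 1.0, 0.003], [1.0, 0.024, 0.002], [0.002, 0.003, -1.0]]
contact_force: [0.7, 10.5, 11.2]
gripper_width: 0.0142
finger_force: 40.4
```

Turned to the stop. I'll open, rise, clear the view and verify.

>>> play_rows:
  series:
    - [[0,0,0],0]
    - [[0,0,0],0]
    - [[0,0,0],0]
    - [[0,0,0],0]
    - [[0,0,25],0]
    - [[0,0,65],0]
    - [[0,0,110],0]
    - [[-20,0,150],0]
    - [[-60,0,170],0]
    - [[-100,0,180],0]
    - [[-140,0,180],0]
    - [[-160,0,180],0]
  gripper: 50

```text
clock: 39.15
ee_pos: [0.3592, -0.2006, 0.281]
tcp_rot: [[-0.022, 1.0, -0.0], [1.0, 0.022, -0.001], [-0.001, -0.0, -1.0]]
contact_force: [0.3, -0.4, 0.3]
gripper_width: 0.05
finger_force: 0.0
```

```bash
python3 - <<'E'
from h import *
for cam in("top","side"):
    L=[cap(cam) for _ in range(5)];W=np.nanmean([pts(c) for c in L],0)
    if cam=="side": cv2.imwrite("pics/end.png",cv2.resize(L[0]["frame"][260:440,240:480],(720,540)))
    m=(W[...,0]>.44)&(W[...,0]<.62)&(W[...,1]>-.27)&(W[...,1]<-.13)&(abs(W[...,2]-.125)<.007)
    n,l,st,_=cv2.connectedComponentsWithStats(m.astype(np.uint8));k=1+st[1:,4].argmax();P=W[l==k]*1e3
    print(cam,len(P),P.mean(0),cv2.minAreaRect(P[:,:2].astype(np.float32)))
    q=(abs(W[...,2]-.089)<.008)&(W[...,0]>.39)&(W[...,0]<.66)&(W[...,1]>-.35)&(W[...,1]<-.17);Q=W[q];A=np.c_[Q[:,1],np.ones(len(Q))];print("slope",np.linalg.lstsq(A,Q[:,2],rcond=None)[0])
s=ctrl.observe();print(s["clock"],s["ee_pos"],s["contact_force"])
E
```

```text
top 209 [ 521.80853986 -200.00537354  125.30462383] ((522.4223022460938, -200.29745483398438), (15.275662422180176, 78.98001861572266), 2.5050292015075684)
slope [0.00222235 0.08874984]
side 283 [ 522.4411663  -201.55920415  125.22044389] ((523.3335571289062, -199.34942626953125), (15.284797668457031, 79.1457290649414), 2.408297538757324)
slope [0.00215182 0.0885488 ]
39.65 [ 0.36274915 -0.20077897  0.28027975] [ 0.25535587 -0.39035404 -0.11994465]
```

View pics/end.png

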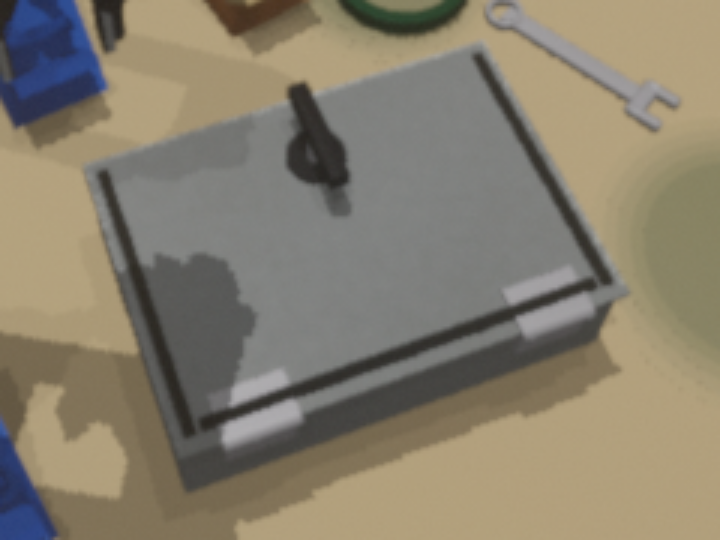

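The lid is shut with a slope of about 0.002. The crossbar at (318,135) now lies across the case, at 2.4–2.5° against the case yaw of 2.35°, so it has turned the full 90°. The robot is clear, so I'm handing in.

```bash
python3 -c "
from bench import ctrl
print(ctrl.hand_in())"
```

```text
the job is handed in; nothing more can be done
None
```

The valve body was parked on the angled block, regripped by the barrel and laid in the cradle with its flange towards the hinges; the lid is shut, the T-handle is at its stop, and the job is handed in, though the hand-in gave no verdict.

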